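# Gauge a resin specimen: lift the foot, slide the carriage in, lower the foot

## Task

Measure the amber resin specimen on the bench thickness gauge: swing the red-knobbed lever on the gauge head all the way up to raise the foot and, with it raised, push the carriage along its guide rails until its red centre line meets the red index marks on the rails (the outer face of its blue tab is then level with the blue marks), so that the foot stands over the middle of the specimen. Then swing the lever all the way back down so that the foot rests on the specimen, and leave it so. Do not ram the specimen against the foot, and leave the green slide box, the dish and the oil bottle alone.

Things in the scene. Friction and masses are not known exactly. Their poses are not given: they have to be found in the camera images.
- gauge: Cream bench thickness gauge, fixed. Origin: on the bench, under the foot's axis. Axes: z up; y along bed and rails (the carriage waits on the +y part and is pushed towards -y); x from the open front to the column. Bed: 110 mm wide, y -110 to 225 mm, top 20 mm high. Column behind: x 102 to 148 mm, y -30 to 30, with a dark display housing (x 95 to 145, y -45 to 45) up to 270 mm high.
- index (a point): Point on the bed's top, on the foot's vertical axis, where the carriage's middle must come; fixed to the gauge, same axes. Guide rails run along y, 8 mm high (tops 28 mm above the bench), inner faces at x = -33 and +33 mm. On the rails' tops, 4 mm wide: red index marks at y = 0, and blue marks at y = 80 mm, where the tab's outer face comes when the middle is at the index.
- head (a point): Middle of the front face of the gauge's cream head, which reaches from the column over the bed: gauge x -35 to 145 mm, y -22 to 22 mm, heights 135 to 195 mm.
- hinge (a point): Pivot of the lever, on top of the head near its front: gauge x = -30 mm, y = 0, 205 mm high; the hinge runs along the gauge's y. Dark cheeks beside it reach 216 mm high, x -43 to -17 mm, y -20 to 20 mm.
- lever (a joint): Lever angle (rad): 0 fully lowered, pointing to the front (gauge -x) 45 degrees above level; 1.13 fully raised, upright, leaning 20 degrees back. Stays where left (friction 0.2 N m: 2 to 4 N across the knob). Raises the foot 24 mm per rad. Push the knob from the front to raise it, from behind to lower it, following its arc: a dead level push may jam by friction near the lowered end.
- knob (a point): Centre of the red ball knob (28 mm diameter) at the lever's end, 95 mm from the hinge; the shaft is a 10 mm round steel bar. It moves with the lever: 272 mm high when lowered, 294 mm when raised.
- foot: Steel measuring foot, a disc of 24 mm diameter under the head; origin at the centre of its underside, which is 46 mm above the bench with the lever lowered and nothing under it, 73 mm with it raised. Spring loaded: gives way upwards by up to 14 mm. On the specimen with the lever fully lowered it is pushed up about 6 mm and presses with about 4 N.
- carriage: Loose carriage, 0.2 to 0.45 kg, on the bed between the rails (3 mm play each side). Aluminium plate 160 (its y) x 60 (x) x 14 mm; origin at the centre of its underside; axes nearly parallel to the gauge's. On its middle the amber resin specimen, 70 (y) x 44 (x) mm, top 32 mm above the origin. Red line across its middle (y = 0). Blue push tab at its +y end.
- tab (a point): Middle of the outer (+y) face of the blue push tab, 80 mm from the carriage's middle, 32 mm above its underside. The tab is 44 mm wide (x), 8 mm thick (y), its top 50 mm above the carriage's underside.
- slide_box: Green slide box 100 x 85 x 32 mm, bystander; origin at the centre of its underside.
- dish: Clear round dish, 90 mm diameter, 15 mm high, bystander; origin at the centre of its underside.
- oil: Small amber bottle, 40 mm diameter, 85 mm high, bystander; origin at the centre of its underside.
There are look-alikes about, which are no part of the job. What is meant by the carriage is not brown, pink or yellow, and is the larger of those in its own colour.

How it is judged:
By the outcome, as a careful person would: the job done as asked, in the order asked, and still so for the second after the job is handed in, with the robot touching nothing.
It also fails if it takes over 64 s, if anything falls off the work surface, if the arm or the gripper's body presses on something with over 40 N, if the wrist force passes 120 N, or if a joint passes its speed limit or range.

## Robot

A 6-joint arm with a two-finger parallel gripper is mounted at the origin on the work surface. World frame = base frame: x ahead of the robot, y to its left, z up, the work surface at z = 0. Lengths are in m, angles in rad, forces in N, time in s.
With the tool pointing down it reaches from about 0.375 to 0.975 m from the base axis. Payload 3.8 kg.
Tool frame: the origin (TCP) lies midway between the tips of the shut fingers; the grasp point (between the pads) lies 19 mm behind it; z points along the fingers, y is the direction in which the jaws open and shut (so a half turn about z gives the same grasp; the last joint's range is limited). The gripper opens to 85 mm and grips with 20 to 120 N. Pads are 22 mm wide; open, the fingers measure 114 mm over their backs; the gripper's body (76 mm by 85 mm) begins 54 mm behind the grasp point. The pads swing forward as they close: fully open they stand 13 mm farther back than shut.
Start: joints at [1.169, 0.264, 1.604, -0, 1.274, -0.037], TCP at [0.241, 0.631, 0.231] pointing down, gripper open.
Joint ranges: [-2.63, 2.63], [-0.94, 2.18], [0.31, 2.57], [-1.31, 4.45], [0, 2.66], [-2.55, 2.55]. Speed limits (rad/s): [2.57, 2.57, 3.14, 3.14, 3.14, 3.14].

## Interface

Orientations are given as a rotation vector (axis times angle).
In Python, from workcell import bot gives the robot as it stands. The module is installed in compiled form; this text tells all that it offers.
- The arm moves only by the tool play_rows, never from a script. Its argument "series" is a list of rows, each an object with "translation": the shift along the tool's x, y, z in m, a list of three; "spin": the turn about the tool's z in units of 5 degrees (1.0 is 5 degrees). In form: [{"translation": [dx, dy, dz], "spin": spin}, ...]. A call has 1 to 5 rows; each row shifts and turns the commanded pose from where the row before left it, along the tool's axes as they then stand; what a row does not reach is not made up. A row lasts 1/10 s, in which the tool goes at most 50 mm and 8.59 degrees, less where a joint would pass 70% of its speed; a pose out of reach is approached as far as the arm can. A call is refused whole if a number of a shift passes 0.05 or a number of a turn 1, either way. A call with a gripper value outside its range is refused whole. "jaw" is the gripper's target within -1 to 1 (fully open at 1, half-way at 0, shut at -1), set as the call begins (left out, the last holds). The fingers move at their own pace and stop on an object; "force" is the grip in N (left out, the last holds). Time passes only in rows, so rows that do not move let the fingers close. It gives the time, the measured TCP pose, the force and the opening at its end, in the units of the state.
- bot.read_state(): the state, without advancing time (a new reading comes with each control period).
- bot.read_camera(name): name is "scene" or "top" or "wrist"; returns the picture (420x560x3 uint8, blue, green, red); there is no depth.
- bot.get_calibration(name): a dict with "fov_y" (degrees; the focal length in pixels is half the picture's height over the tangent of half this angle, whatever the lens; pixels are square), "cx", "cy" (the principal point, pixels), "R" (3x3) and "t" (3): a world point X has camera coordinates R X + t. Camera axes: x right, y down, z forward; pixel columns grow to the right and rows downward; lengths in m; the calibration is good to about 2 mm. The wrist camera is an equidistant fisheye: a pixel r from the principal point sees the ray r / f radians off the axis. A picture is of the moment at which its call begins: read the wrist's pose just before it. get_calibration takes no time and is no camera call; for the wrist camera it gives the pose at the moment of the call.
- bot.finish_job(): hands the job in, once; it reports no verdict.
The state is a dict: "time": time; "q": joint angles; "joint_vel": joint speeds; "joint_torque": joint torques, N m; "tool_pos": TCP position; "tcp_rot": TCP orientation; "wrist_force": force on the tool from outside, world axes, zero at the start; "torque": the same for the moment, N m; "width": opening from 0.0 (shut) to 1.0 (fully open).
Only numpy, scipy, OpenCV 4.12 (cv2) and the standard library are available. Lean on these libraries where they do the work, as an engineer would, in place of code of your own. Each camera call takes 0.05 s, during which the arm holds its last target. There are 200 camera calls.

## Working session

There is one attempt and no reset: what is moved stays moved. The work goes in short steps, Python scripts to look and compute and a tool call to move; the robot and the scene stay as the last step left them, time stands still between calls to the robot, and variables do not carry over. Pictures are saved under pics/ and viewed, about 8 in all and at most 12, crops included, and the job is handed in when it is done.

Besides the shell and the picture viewer there is one more tool, called after "Request:" as name([rows], argument=value, ...), one row to a line, values as JSON. play_rows: Moves the arm, as the interface text tells. Its arguments: {"type":"object","properties":{"series":{"type":"array","items":{"type":"object","properties":{"translation":{"type":"array","items":{"type":"number"}},"spin":{"type":"number"}}}},"jaw":{"type":"number"},"force":{"type":"number"}},"required":["series"]}

```bash
mkdir -p pics
python3 - <<'E'
from workcell import bot
import cv2,numpy as np
for n in("scene","top"):
    cv2.imwrite(f"pics/{n}0.png",bot.read_camera(n)); c=bot.get_calibration(n); print(n,c)
print(bot.read_state())
E
```

```text
scene {'fov_y': 57.83616751431649, 'cx': 285.86242644662417, 'cy': 206.699785431088, 'R': array([[-0.30646825,  0.95187628,  0.00295981],
       [ 0.63880494,  0.20797433, -0.74072595],
       [-0.70569502, -0.22511824, -0.6718008 ]]), 't': array([ 0.12304172, -0.24529422,  1.46388701])}
top {'fov_y': 57.24897243851443, 'cx': 275.3419403543264, 'cy': 209.5644005026576, 'R': array([[-0.03831742, -0.99926042,  0.00322425],
       [-0.9762889 ,  0.03674822, -0.21332968],
       [ 0.21305341, -0.01132205, -0.97697495]]), 't': array([0.04241752, 0.59288067, 1.01735254])}
{'time': 0.1, 'q': array([ 1.16908224e+00,  2.64670977e-01,  1.60519374e+00, -1.11156473e-06,
        1.27365832e+00, -3.69240554e-02]), 'joint_vel': array([-0.00058733, -0.0025585 , -0.00269071,  0.00055477,  0.00075504,
       -0.0005955 ]), 'joint_torque': array([-3.09671104e-04, -5.16703606e+01, -3.68589628e+01, -7.86924079e-05,
        6.33269374e-03,  1.63772079e-06]), 'tool_pos': array([0.24058236, 0.63000492, 0.2301147 ]), 'tcp_rot': array([-5.69762224e-01, -3.08906693e+00,  2.95956514e-03]), 'wrist_force': array([-0.13057981,  0.84169143, -0.24512011]), 'torque': array([-0.04224386, -0.00533752,  0.00277341]), 'width': 0.998732520057968}
```

View pics/scene0.png

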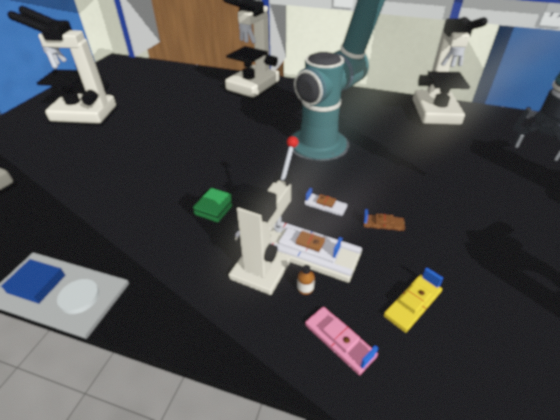

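View pics/top0.png

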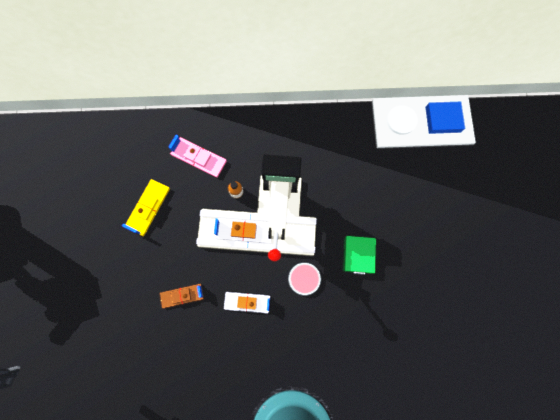

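Scene: the gauge at (265,245) has its front facing the robot, with the red knob at (292,141). Top: the bed spans columns 197–316 and rows 210–255, knob at (275,255), tab at (216,227). The dish is at (305,279), the oil bottle at (236,189). I'll zoom in for the landmarks.

Run:
```python
import cv2
a=cv2.imread("pics/top0.png")[150:270,185:345]
cv2.imwrite("pics/c1.png",cv2.resize(a,None,fx=5,fy=5,interpolation=cv2.INTER_CUBIC))
```

```text
(no output)
```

View pics/c1.png

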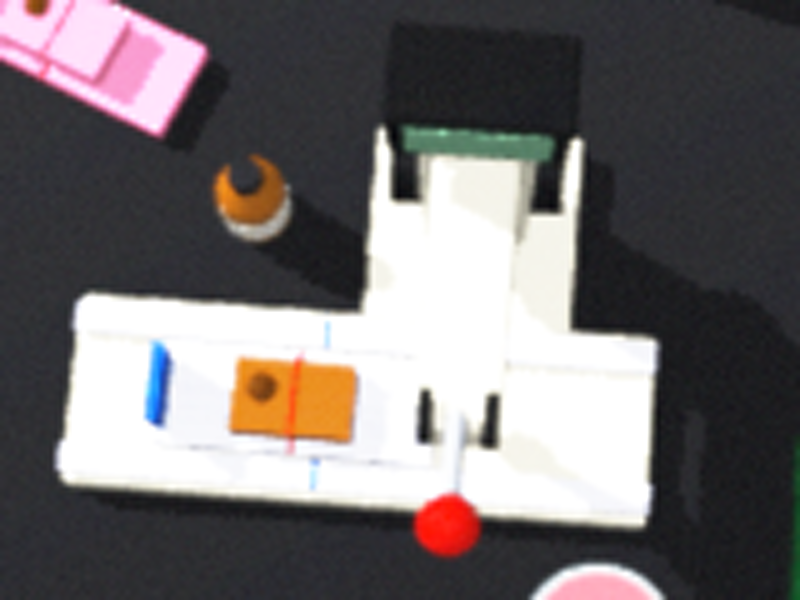

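Blue marks at crop (327,334) and (314,474). Bed corners at about (60,482), (647,524), (657,342), (78,296). Tab outer edge (150,342)–(148,422), red line (302,356)–(290,452). Next I'll fit the gauge pose.

```bash
cat > h.py <<'E'
from workcell import bot
import cv2,numpy as np
from scipy.optimize import least_squares
def proj(c,X):
    X=np.atleast_2d(X)@c["R"].T+c["t"]; f=210/np.tan(np.radians(c["fov_y"]/2))
    return X[:,:2]/X[:,2:]*f+[c["cx"],c["cy"]]
def g2w(p,X):
    X=np.atleast_2d(X).astype(float); c,s=np.cos(p[2]),np.sin(p[2])
    return np.c_[p[0]+c*X[:,0]-s*X[:,1],p[1]+s*X[:,0]+c*X[:,1],X[:,2]]
def red(im):
    b,g,r=[im[...,i].astype(int) for i in range(3)]
    n,l,s,ce=cv2.connectedComponentsWithStats(((r>140)&(g<60)&(b<60)).astype(np.uint8))
    k=1+np.argmax(s[1:,4]); return ce[k],s[k]
E
python3 - <<'E'
from h import *
T,S=bot.get_calibration("top"),bot.get_calibration("scene")
kt,a=red(cv2.imread("pics/top0.png")); ks,b=red(cv2.imread("pics/scene0.png")); print(kt,a,ks,b)
L=lambda p:np.array(p)/5+[184.6,149.6]
P=[[80,334-7,0],[0,0,0]]
G=np.array([[.044,.080,.028],[-.044,.080,.028],[-.055,.225,.028],[-.055,-.11,.028],[.055,-.11,.028],[.055,.225,.028]])
U=L([[327,334],[314,474],[60,478],[647,520],[657,340],[78,296]])
K=[-.03-.095*np.cos(np.pi/4),0,.205+.095*np.sin(np.pi/4)]
f=lambda p:np.r_[(proj(T,g2w(p,G))-U).ravel(),(proj(T,g2w(p,K))-kt).ravel(),(proj(S,g2w(p,K))-ks).ravel()]
r=least_squares(f,[.6,0,0],loss='soft_l1'); p=r.x; print(p,np.degrees(p[2]));print(f(p).reshape(-1,2).round(2))
np.save("g.npy",p)
def ray(uv,z):
    return least_squares(lambda q:(proj(T,[q[0],q[1],z])-uv).ravel(),[.6,0]).x
c,s=np.cos(p[2]),np.sin(p[2])
for n,uv,z in[("tabtopL",(150,342),.07),("tabtop",(148,422),.07),("red",(302,358),.052),("red",(292,440),.052),("red",(290,452),.034)]:
    w=ray(L(uv),z)-p[:2]; print(n,(c*w[0]+s*w[1]).round(4),(-s*w[0]+c*w[1]).round(4))
print("knob",g2w(p,K),"tab at 0.27 etc",g2w(p,[0,.22,.06]))
E
```

```text
[273.91071429 255.01785714] [268 250  13  11 112] [289.93333333 140.73333333] [288 137   6   9  30]
[ 0.53616113  0.01816791 -0.10536842] -6.037165497770747
[[ 0.11 -1.33]
 [ 0.21  0.89]
 [-0.11  0.51]
 [ 0.09  0.05]
 [-0.18 -1.89]
 [ 0.47 -0.74]
 [ 0.56  3.17]
 [ 2.3   2.82]]
tabtopL 0.0207 0.1745
tabtop -0.0241 0.1711
red 0.0207 0.0911
red -0.0262 0.0928
red -0.0306 0.095
knob [[0.43952493 0.02838817 0.27217514]] tab at 0.27 etc [[0.55929931 0.23694777 0.06      ]]
```

```bash
python3 - <<'E'
from h import *
T,S=bot.get_calibration("top"),bot.get_calibration("scene")
def rb(f,u,v):
    im=cv2.imread(f).astype(int);b,g,r=im[...,0],im[...,1],im[...,2]
    m=(r-np.maximum(g,b)>50); n,l,s,c=cv2.connectedComponentsWithStats(m.astype(np.uint8))
    k=l[v,u]; print(c[k],s[k]); x,y,w,h,_=s[k]; return np.array([x+(w-1)/2,y+(h-1)/2])
kt=rb("pics/top0.png",274,255);ks=rb("pics/scene0.png",291,141)
r=least_squares(lambda X:np.r_[(proj(T,X)-kt)[0],(proj(S,X)-ks)[0]],[.44,.03,.27]);print(r.x,r.fun)
E
python3 - <<'E'
from workcell import bot
import cv2
c=bot.get_calibration("wrist");print(c)
cv2.imwrite("pics/w0.png",bot.read_camera("wrist"))
E
```

```text
[273.88571429 254.72142857] [267 248  14  14 140]
[292.23148148 140.98148148] [287 136  12  11 108]
[0.44639653 0.03056031 0.28432361] [-0.14491033  0.04618346 -0.17539202 -0.00875197]
{'fov_y': 65.70646984690485, 'cx': 279.3003905727275, 'cy': 212.7354109000622, 'R': array([[ 0.35694526,  0.93412482, -0.00095277],
       [ 0.88231522, -0.3368126 ,  0.32875085],
       [ 0.30677342, -0.1181867 , -0.94441621]]), 't': array([-0.67394161, -0.04153849,  0.38141661])}
```

View pics/w0.png

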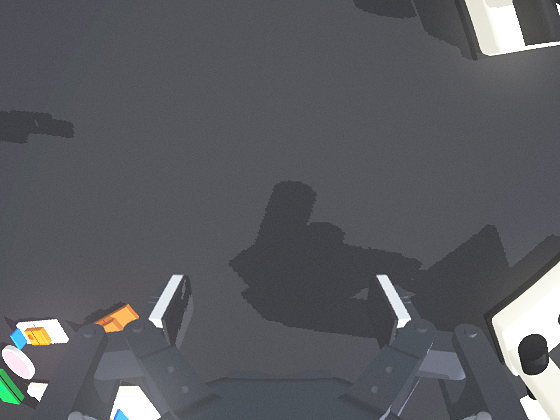

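Request:
play_rows([
  {"translation": [0,0,-0.04],"spin": -0.75},
  {"translation": [0,0,-0.04],"spin": -0.75},
  {"translation": [0,0,-0.04],"spin": -0.75},
  {"translation": [0,0,-0.04],"spin": -0.75},
])

```text
time: 0.55
tool_pos: [0.2407, 0.6302, 0.3923]
tcp_rot: [-0.157, -3.137, 0.001]
wrist_force: [0.2, 1.1, 0.3]
width: 1.001
```

Request:
play_rows([
  {"translation": [-0.019,-0.042,0],"spin": 0},
  {"translation": [-0.019,-0.042,0],"spin": 0},
  {"translation": [-0.019,-0.042,0],"spin": 0},
  {"translation": [-0.019,-0.042,0],"spin": 0},
  {"translation": [-0.019,-0.042,0],"spin": 0},
])

```text
time: 1.05
tool_pos: [0.3138, 0.4101, 0.3909]
tcp_rot: [-0.161, -3.137, 0.001]
wrist_force: [0.8, -0.6, 0.4]
width: 1.001
```

Request:
play_rows([
  {"translation": [-0.019,-0.042,0],"spin": 0},
  {"translation": [-0.019,-0.042,0],"spin": 0},
  {"translation": [-0.019,-0.042,0],"spin": 0},
  {"translation": [-0.019,-0.042,0],"spin": 0},
  {"translation": [-0.019,-0.042,0],"spin": 0},
])

```text
time: 1.55
tool_pos: [0.3866, 0.1915, 0.3911]
tcp_rot: [0.161, 3.137, 0.0]
wrist_force: [1.1, 0.4, 0.0]
width: 1.003
```

Request:
play_rows([
  {"translation": [-0.019,-0.042,0],"spin": 0},
  {"translation": [-0.019,-0.042,0],"spin": 0},
  {"translation": [0,0,0],"spin": 0},
])

```text
time: 1.85
tool_pos: [0.4168, 0.1009, 0.391]
tcp_rot: [0.174, 3.136, -0.004]
wrist_force: [-0.4, 0.9, -0.3]
width: 1.004
```

Run:
```python
from h import *
import pickle
c=bot.get_calibration("wrist");im=bot.read_camera("wrist");pickle.dump(c,open("w1.pkl","wb"));cv2.imwrite("pics/w1.png",im)
s=bot.read_state();print(s["tool_pos"],s["tcp_rot"],-c["R"].T@c["t"])
```

```text
[0.41618832 0.10331721 0.39099595] [-1.71259714e-01 -3.13656603e+00  4.64892794e-04] [0.33123278 0.11077761 0.53408197]
```

View pics/w1.png

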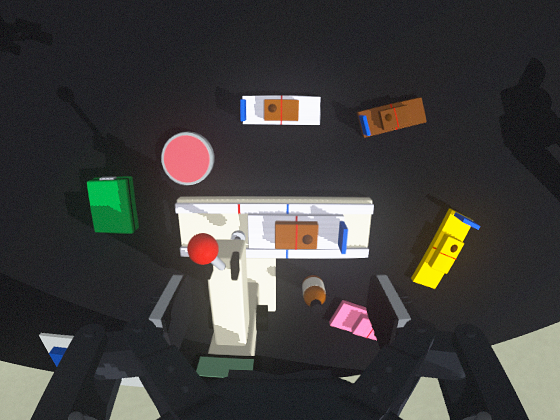

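The knob is at (203,249), front red index mark (239,208), blue marks (287,208) and (287,253), carriage red line near x=297, and tab (343,237). I'll refit from colour centroids with the fisheye model.

```bash
cat >> h.py <<'E'
def fish(c,X):
    X=np.atleast_2d(X)@c["R"].T+c["t"]; f=210/np.tan(np.radians(c["fov_y"]/2))
    r=np.hypot(X[:,0],X[:,1]); a=np.arctan2(r,X[:,2])
    return X[:,:2]/r[:,None]*(a*f)[:,None]+[c["cx"],c["cy"]]
def blob(im,col,x0,x1,y0,y1,t=40):
    a=im[y0:y1,x0:x1].astype(int);b,g,r=a[...,0],a[...,1],a[...,2]
    m=((r-np.maximum(g,b)) if col=="r" else (b-np.maximum(r,g//1)))>t
    v,u=np.nonzero(m); return np.array([u.mean()+x0,v.mean()+y0]),(u.min()+x0,u.max()+x0,v.min()+y0,v.max()+y0),len(u)
E
python3 - <<'E'
from h import *
import pickle
c=pickle.load(open("w1.pkl","rb"));im=cv2.imread("pics/w1.png")
B={}
for n,a in dict(knob=("r",180,222,230,270),rm=("r",230,248,198,222),bf=("b",280,295,198,222),bb=("b",280,295,246,262,25),tab=("b",335,355,215,258),line=("r",290,303,205,252,90)).items():
    try:B[n]=blob(im,*a);print(n,B[n])
    except Exception as e:print(n,e)
T,S=bot.get_calibration("top"),bot.get_calibration("scene")
kt,ks=np.array([273.7,254.6]),np.array([292.2,140.9])
k=B["knob"][0]
r=least_squares(lambda X:np.r_[(proj(T,X)-kt)[0],(proj(S,X)-ks)[0],(fish(c,X)-k)[0]],[.44,.03,.27]);print(r.x,r.fun)
U=np.array([B["rm"][0],B["bf"][0],B["bb"][0]])
G=np.array([[-.044,0,.028],[-.044,.08,.028],[.044,.08,.028]])
f=lambda p:(fish(c,g2w(p,G))-U).ravel()
q=least_squares(f,np.load("g.npy"));print(q.x,q.fun.round(2))
p=q.x;C,s=np.cos(p[2]),np.sin(p[2]);d=r.x-[p[0],p[1],0]
print("knob in gauge",C*d[0]+s*d[1],-s*d[0]+C*d[1],r.x[2])
E
```

```text
knob (array([202.46751592, 248.58471338]), (np.int64(187), np.int64(218), np.int64(233), np.int64(264)), 785)
rm (array([238.57142857, 208.71428571]), (np.int64(238), np.int64(240), np.int64(204), np.int64(213)), 21)
bf (array([287.2, 209. ]), (np.int64(286), np.int64(288), np.int64(204), np.int64(213)), 25)
bb (array([286.57894737, 254.21052632]), (np.int64(286), np.int64(288), np.int64(250), np.int64(258)), 19)
tab (array([342.87782805, 237.33031674]), (np.int64(338), np.int64(347), np.int64(221), np.int64(253)), 221)
line (array([296.       , 235.3880597]), (np.int64(295), np.int64(297), np.int64(216), np.int64(249)), 67)
[0.44455089 0.03002934 0.28208026] [-0.06724109  0.88954727  0.12610977  0.4413654  -0.08521667  0.34344805]
[ 0.53538505  0.01980111 -0.10216438] [-0.14 -0.41 -0.23 -1.1   0.4   1.72]
knob in gauge -0.09140367121003627 0.0009110147192698155 0.2820802605541738
```

Run:
```python
import cv2
a=cv2.imread("pics/w1.png")[185:275,165:385]
cv2.imwrite("pics/c2.png",cv2.resize(a,None,fx=3.6,fy=3.6,interpolation=cv2.INTER_CUBIC))
```

```text
(no output)
```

View pics/c2.png

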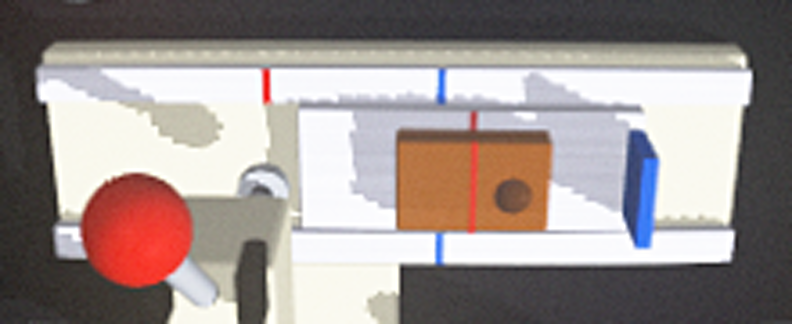

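Marks sit on rails about 17 mm wide, and the carriage is clear of the foot. I'll refit with the mark centres at ±41.5 mm.

Run:
```python
from h import *
import pickle
c=pickle.load(open("w1.pkl","rb"))
U=np.array([[238.6,208.7],[287.2,209],[286.7,254.2]])
G=np.array([[-.0415,0,.028],[-.0415,.08,.028],[.0415,.08,.028]])
k=np.array([202.5,248.6])
T,S=bot.get_calibration("top"),bot.get_calibration("scene")
def K(a):return [-.03-.095*np.cos(np.pi/4+a),0,.205+.095*np.sin(np.pi/4+a)]
def f(p):
    W=g2w(p,K(p[3])); return np.r_[(fish(c,g2w(p,G))-U).ravel(),(fish(c,W)-k).ravel(),(proj(T,W)-[273.7,254.6]).ravel(),(proj(S,W)-[292.2,140.9]).ravel()]
q=least_squares(f,[.535,.02,-.1,0]);p=q.x;print(p,q.fun.reshape(-1,2).round(2));np.save("g.npy",p)
print("knob",g2w(p,K(p[3])),g2w(p,K(0)),"raised",g2w(p,K(1.13)))
def inv(uv,z):
    w=least_squares(lambda v:(fish(c,[v[0],v[1],z])-uv).ravel(),[.53,.1]).x
    d=w-p[:2];C,s=np.cos(p[2]),np.sin(p[2]);return np.array([C*d[0]+s*d[1],-s*d[0]+C*d[1]])
L=lambda u,v:np.array([u,v])/3.6+[164.6,184.6]
print("line",inv(L(474,150),.052),inv(L(472,231),.052),inv(L(474,113),.034),"tabtop",inv(L(658,156),.07),inv(L(650,245),.07))
s=bot.read_state();print(s["tool_pos"],s["tcp_rot"])
```

```text
[ 0.53334711  0.01967725 -0.11304015  0.12298288] [[-0.08 -0.12]
 [-0.16 -0.32]
 [-0.18 -0.13]
 [ 0.21  0.25]
 [ 0.09  0.55]
 [-0.14  1.35]]
knob [[0.44548428 0.0296518  0.27990836]] [[0.43679216 0.03063856 0.27217514]] raised [[0.53542684 0.01944115 0.29441495]]
line [-0.01999641  0.09444952] [0.01978865 0.09440107] [-0.03094503  0.09508377] tabtop [-0.02423397  0.17363253] [0.0187333  0.17353005]
[0.41618832 0.10331721 0.39099595] [-1.71259714e-01 -3.13656603e+00  4.64892794e-04]
```

Request:
play_rows([
  {"translation": [-0.019,-0.035,0],"spin": 0},
  {"translation": [-0.018,-0.035,0],"spin": 0},
  {"translation": [0,0,0.03],"spin": 0},
  {"translation": [0,0,0.03],"spin": 0},
  {"translation": [0,0,0],"spin": 0},
])

```text
time: 2.4
tool_pos: [0.4426, 0.0333, 0.3264]
tcp_rot: [-0.16, -3.128, 0.0]
wrist_force: [0.1, -0.7, -0.1]
width: 0.999
```

Run:
```python
from h import *
s=bot.read_state();print(s["tool_pos"],s["tcp_rot"],s["wrist_force"])
c=bot.get_calibration("wrist");im=bot.read_camera("wrist")
b=blob(im,"r",120,440,150,420,60);print(b)
r=(b[1][0]+b[1][1])/2,(b[1][2]+b[1][3])/2;print(r,fish(c,[.4455,.0297,.280]))
```

```text
[0.44259443 0.03331615 0.32641175] [-1.59838992e-01 -3.12834507e+00  5.50667179e-05] [ 0.1214048  -0.74716271 -0.08511418]
(array([278.56683537, 220.56058351]), (np.int64(189), np.int64(438), np.int64(150), np.int64(335)), 3359)
(np.float64(313.5), np.float64(242.5)) [[273.9084554  247.49521023]]
```

Run:
```python
from h import *
c=bot.get_calibration("wrist");im=bot.read_camera("wrist");a=im.astype(int)
m=(a[...,2]-np.maximum(a[...,0],a[...,1])>90).astype(np.uint8)
n,l,s,ce=cv2.connectedComponentsWithStats(m)
for i in range(1,n):
    if s[i,4]>200:print(s[i],ce[i])
for z in(.272,.28):
  print(z,fish(c,[.4455,.0297,z]))
s=bot.read_state();print(s["tool_pos"],s["tcp_rot"])
```

```text
[ 188  116   55   54 2305] [215.06898048 142.2373102 ]
[ 257  228   38   37 1101] [275.54768392 246.35422343]
0.272 [[273.76833556 238.97821962]]
0.28 [[273.58491628 243.88717395]]
[0.44491441 0.03344227 0.3311563 ] [-1.59150088e-01 -3.13599769e+00 -4.20219775e-04]
```

Request:
play_rows([
  {"translation": [0,-0.002,0.025],"spin": 0},
  {"translation": [0,0,0.025],"spin": 0},
  {"translation": [0,0,0.022],"spin": 0},
  {"translation": [0,0,0],"spin": 0},
])

```text
time: 2.9
tool_pos: [0.4441, 0.0312, 0.2582]
tcp_rot: [-0.159, -3.135, -0.0]
wrist_force: [-0.2, 0.1, -0.5]
width: 1.004
```

Request:
play_rows([
  {"translation": [0,0,0],"spin": 0},
  {"translation": [0,0,0],"spin": 0},
  {"translation": [0,0,0],"spin": 0},
  {"translation": [0,0,0],"spin": 0},
  {"translation": [0,0,0],"spin": 0},
], jaw=-1, force=20)

```text
time: 3.4
tool_pos: [0.4454, 0.0292, 0.2607]
tcp_rot: [0.161, 3.136, -0.004]
wrist_force: [-2.3, -5.5, 4.9]
width: 0.31
```

Request:
play_rows([
  {"translation": [0,0,0],"spin": 0},
  {"translation": [0,0,0],"spin": 0},
  {"translation": [0,0,0],"spin": 0},
  {"translation": [0,0,0],"spin": 0},
])

```text
time: 3.8
tool_pos: [0.4454, 0.0291, 0.2607]
tcp_rot: [0.162, 3.136, -0.004]
wrist_force: [-2.0, -3.5, 4.7]
width: 0.308
```

Request:
play_rows([
  {"translation": [-0.0079,0,-0.0058],"spin": 0},
  {"translation": [-0.0086,0,-0.005],"spin": 0},
  {"translation": [-0.0089,0,-0.0041],"spin": 0},
])

```text
time: 4.1
tool_pos: [0.469, 0.0265, 0.2738]
tcp_rot: [-0.162, -3.134, 0.004]
wrist_force: [-4.1, -4.3, -2.3]
width: 0.308
```

Request:
play_rows([
  {"translation": [-0.0093,0,-0.0031],"spin": 0},
  {"translation": [-0.0097,0,-0.0022],"spin": 0},
  {"translation": [-0.0097,0,-0.0011],"spin": 0},
  {"translation": [-0.0097,0,0],"spin": 0},
])

```text
time: 4.5
tool_pos: [0.5078, 0.0221, 0.2807]
tcp_rot: [-0.162, -3.135, 0.005]
wrist_force: [-4.5, -5.9, 2.6]
width: 0.309
```

Request:
play_rows([
  {"translation": [-0.01,0,0.0009],"spin": 0},
  {"translation": [-0.0095,0,0.0019],"spin": 0},
  {"translation": [-0.0094,0,0.0028],"spin": 0},
  {"translation": [0,0,0],"spin": 0},
])

```text
time: 4.9
tool_pos: [0.5384, 0.0186, 0.2753]
tcp_rot: [0.163, 3.137, -0.006]
wrist_force: [-0.2, -7.6, 0.6]
width: 0.309
```

Run:
```python
from h import *
s=bot.read_state();print(s["tool_pos"],s["wrist_force"],s["width"])
p=np.load("g.npy");d=s["tool_pos"][:2]-p[:2];C,S=np.cos(p[2]),np.sin(p[2]);print("gauge",C*d[0]+S*d[1],-S*d[0]+C*d[1])
```

```text
[0.53839141 0.01855655 0.27525811] [-0.22658391 -7.55823079  0.63768825] 0.3092958710667148
gauge 0.005138516287305446 -0.0005445492379552521
```

Request:
play_rows([
  {"translation": [-0.003,0,0.001],"spin": 0},
  {"translation": [-0.002,0,0.001],"spin": 0},
  {"translation": [0,0,0],"spin": 0},
])

```text
time: 5.2
tool_pos: [0.5426, 0.0181, 0.2738]
tcp_rot: [0.162, 3.137, -0.006]
wrist_force: [-1.4, -6.5, 2.3]
width: 0.309
```

Request:
play_rows([
  {"translation": [-0.003,0,0.001],"spin": 0},
  {"translation": [-0.002,0,0.001],"spin": 0},
  {"translation": [0,0,0],"spin": 0},
])

```text
time: 5.5
tool_pos: [0.5458, 0.0177, 0.2722]
tcp_rot: [-0.162, -3.134, 0.006]
wrist_force: [-8.2, -6.2, 7.8]
width: 0.306
```

Run:
```python
from h import *
cv2.imwrite("pics/s2.png",cv2.resize(np.hstack([bot.read_camera("scene")[90:300,180:380]]),None,fx=2.8,fy=2.8,interpolation=cv2.INTER_CUBIC))
```

```text
(no output)
```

View pics/s2.png

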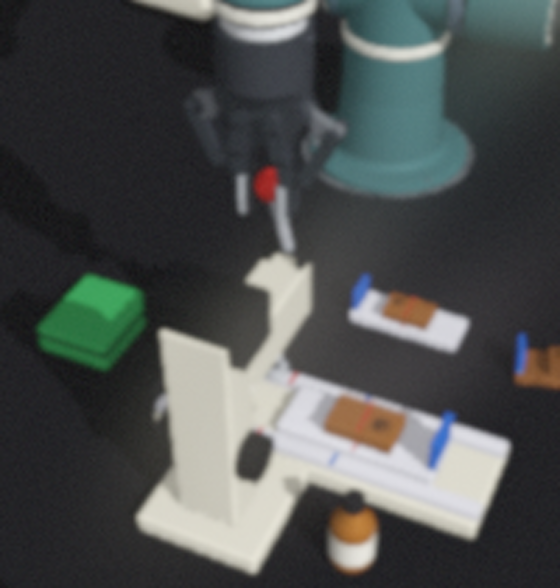

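Raised against the stop, with the reaction rising to 8 N. I'll release, lift and head for the tab side.

Request:
play_rows([
  {"translation": [0,0,0],"spin": 0},
  {"translation": [0,0,0],"spin": 0},
  {"translation": [0,0,0],"spin": 0},
  {"translation": [0,0,0],"spin": 0},
  {"translation": [0,0,0],"spin": 0},
], jaw=1)

```text
time: 6.05
tool_pos: [0.5474, 0.0201, 0.2709]
tcp_rot: [-0.161, -3.137, -0.0]
wrist_force: [0.2, 0.3, 0.2]
width: 1.005
```

Request:
play_rows([
  {"translation": [0,0,-0.03],"spin": 0},
  {"translation": [0,0,-0.04],"spin": 0},
  {"translation": [0.0,0,-0.03],"spin": 0},
  {"translation": [0.005,0.04,0],"spin": 0},
  {"translation": [0.005,0.04,0],"spin": 0},
])

```text
time: 6.55
tool_pos: [0.5466, 0.1007, 0.3731]
tcp_rot: [0.166, 3.133, 0.001]
wrist_force: [0.6, 0.2, -0.4]
width: 1.001
```

Request:
play_rows([
  {"translation": [0.005,0.04,0],"spin": 0},
  {"translation": [0,0.04,0],"spin": 0},
  {"translation": [0,0.04,0],"spin": 0},
  {"translation": [0,0.04,0],"spin": 0},
  {"translation": [0,0,0],"spin": 0},
], jaw=-1)

```text
time: 7.05
tool_pos: [0.5567, 0.2647, 0.37]
tcp_rot: [-0.154, -3.136, -0.003]
wrist_force: [0.7, -0.9, -0.9]
width: 0.145
```

```bash
cat >> h.py <<'E'
def gp():
    s=bot.read_state();p=np.load("g.npy");d=s["tool_pos"][:2]-p[:2];C,S=np.cos(p[2]),np.sin(p[2])
    print("t",s["time"],"gauge",(C*d[0]+S*d[1]).round(4),(-S*d[0]+C*d[1]).round(4),"z",s["tool_pos"][2].round(4),"rot",s["tcp_rot"].round(3),"F",s["wrist_force"].round(1),"w",round(s["width"],2))
E
python3 - <<'E'
from h import *
gp()
cv2.imwrite("pics/w3.png",bot.read_camera("wrist"))
E
```

```text
t 7.05 gauge -0.0044 0.2461 z 0.37 rot [-1.540e-01 -3.136e+00 -3.000e-03] F [ 0.7 -0.9 -0.9] w 0.15
```

View pics/w3.png

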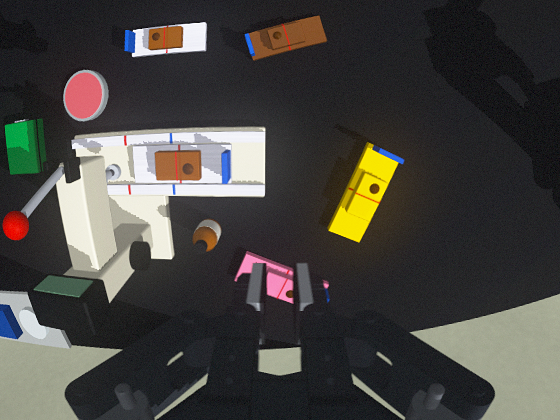

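The lever stays raised (knob at (15,225)), and the tab is at (226,165) with free space to its right. Descending beyond the tab.

Request:
play_rows([
  {"translation": [0,0,0.045],"spin": 0},
  {"translation": [0,0,0.045],"spin": 0},
  {"translation": [0,0,0.045],"spin": 0},
  {"translation": [0,0,0.045],"spin": 0},
  {"translation": [0,0,0.045],"spin": 0},
])

```text
time: 7.6
tool_pos: [0.5571, 0.2586, 0.1447]
tcp_rot: [0.163, 3.137, -0.0]
wrist_force: [1.4, -0.8, -0.2]
width: 0.001
```

Request:
play_rows([
  {"translation": [0,0,0.045],"spin": 0},
  {"translation": [0,0,0.045],"spin": 0},
  {"translation": [0,0,0.01],"spin": 0},
  {"translation": [0,0,0],"spin": 0},
])

```text
time: 8.0
tool_pos: [0.5554, 0.2584, 0.0441]
tcp_rot: [-0.163, -3.133, 0.004]
wrist_force: [0.7, -0.3, 0.1]
width: -0.0
```

Request:
play_rows([
  {"translation": [0,-0.015,0],"spin": 0},
  {"translation": [0,-0.015,0],"spin": 0},
  {"translation": [0,0,0],"spin": 0},
])

```text
time: 8.3
tool_pos: [0.5554, 0.2285, 0.0485]
tcp_rot: [0.164, 3.134, 0.001]
wrist_force: [-0.8, 0.4, 0.5]
width: -0.002
```

Run:
```python
from h import *
gp()
cv2.imwrite("pics/w4.png",bot.read_camera("wrist"))
```

```text
t 8.3 gauge -0.0017 0.2099 z 0.0485 rot [1.640e-01 3.134e+00 1.000e-03] F [-0.8  0.4  0.5] w -0.0
```

View pics/w4.png

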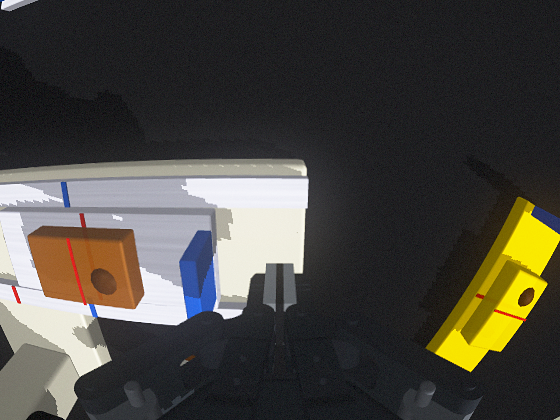

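The finger is lined up beside the tab (tab outer face at about (214,280), finger edge at (262,280)). Pushing slowly now.

Request:
play_rows([
  {"translation": [0,-0.008,0],"spin": 0},
  {"translation": [0,-0.008,0],"spin": 0},
  {"translation": [0,-0.008,0],"spin": 0},
  {"translation": [0,-0.008,0],"spin": 0},
  {"translation": [0,-0.008,0],"spin": 0},
])

```text
time: 8.85
tool_pos: [0.5501, 0.1903, 0.0462]
tcp_rot: [0.162, 3.137, 0.001]
wrist_force: [-0.1, 3.2, 0.4]
width: 0.001
```

Request:
play_rows([
  {"translation": [0,-0.008,0],"spin": 0},
  {"translation": [0,-0.008,0],"spin": 0},
  {"translation": [0,-0.008,0],"spin": 0},
  {"translation": [0,-0.004,0],"spin": 0},
  {"translation": [0,0,0],"spin": 0},
])

```text
time: 9.35
tool_pos: [0.5467, 0.1615, 0.0458]
tcp_rot: [-0.162, -3.137, 0.001]
wrist_force: [0.3, 0.4, -0.6]
width: -0.001
```

Run:
```python
from h import *
gp()
import pickle
pickle.dump(bot.get_calibration("wrist"),open("w5.pkl","wb"))
cv2.imwrite("pics/w5.png",bot.read_camera("wrist"))
```

```text
t 9.35 gauge -0.0027 0.1425 z 0.0458 rot [-1.620e-01 -3.137e+00  1.000e-03] F [ 0.3  0.4 -0.6] w -0.0
```

View pics/w5.png

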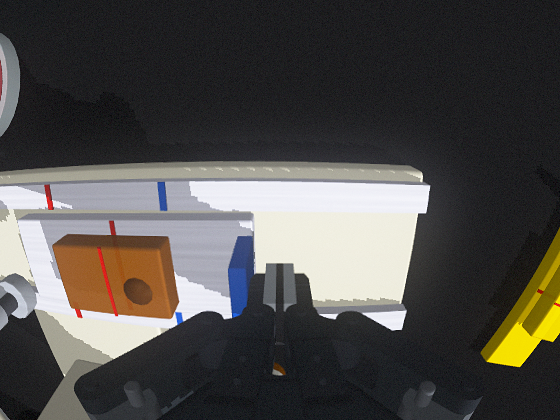

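The carriage has moved. Its line is at plate (112,227) and the red rail marks are at (48,197) and (78,313). Computing what remains.

```bash
cat >> h.py <<'E'
def inv(c,uv,z):
    p=np.load("g.npy");w=least_squares(lambda v:(fish(c,[v[0],v[1],z])-uv).ravel(),[.53,.1]).x
    d=w-p[:2];C,s=np.cos(p[2]),np.sin(p[2]);return np.array([C*d[0]+s*d[1],-s*d[0]+C*d[1]]).round(4)
E
python3 - <<'E'
from h import *
import pickle
c=pickle.load(open("w5.pkl","rb"))
for n,uv,z in[("redmark",(48.5,197.5),.028),("redrear",(78,313),.028),("blue",(162.5,196),.028),("line plate",(112,227),.034),("spec line top",(99.5,248),.052),("spec bot",(115.5,315),.052),("tabtop far",(254,237),.07)]:print(n,inv(c,uv,z))
E
```

```text
redmark [-0.0413 -0.0015]
redrear [ 0.0452 -0.0019]
blue [-0.0416  0.0794]
line plate [-0.0253  0.048 ]
spec line top [-0.0206  0.0486]
spec bot [0.0226 0.048 ]
tabtop far [-0.0369  0.1322]
```

Request:
play_rows([
  {"translation": [0,-0.008,0],"spin": 0},
  {"translation": [0,-0.008,0],"spin": 0},
  {"translation": [0,-0.008,0],"spin": 0},
  {"translation": [0,-0.008,0],"spin": 0},
  {"translation": [0,-0.006,0],"spin": 0},
])

```text
time: 9.9
tool_pos: [0.5427, 0.1238, 0.0457]
tcp_rot: [-0.162, -3.137, 0.001]
wrist_force: [0.3, 0.7, -0.8]
width: -0.0
```

Request:
play_rows([
  {"translation": [0,-0.003,0],"spin": 0},
  {"translation": [0,-0.002,0],"spin": 0},
  {"translation": [0,0,0],"spin": 0},
  {"translation": [0,0,0],"spin": 0},
])

```text
time: 10.3
tool_pos: [0.5427, 0.1197, 0.0461]
tcp_rot: [0.162, 3.137, -0.0]
wrist_force: [0.5, 0.0, -0.3]
width: 0.002
```

Run:
```python
from h import *
gp()
import pickle
pickle.dump(bot.get_calibration("wrist"),open("w6.pkl","wb"))
im=bot.read_camera("wrist");cv2.imwrite("pics/w6.png",im)
cv2.imwrite("pics/w6c.png",cv2.resize(im[170:350,70:310],None,fx=3.2,fy=3.2,interpolation=cv2.INTER_CUBIC))
```

```text
t 10.3 gauge -0.0019 0.1004 z 0.0461 rot [ 0.162  3.137 -0.   ] F [ 0.5  0.  -0.3] w 0.0
```

View pics/w6c.png

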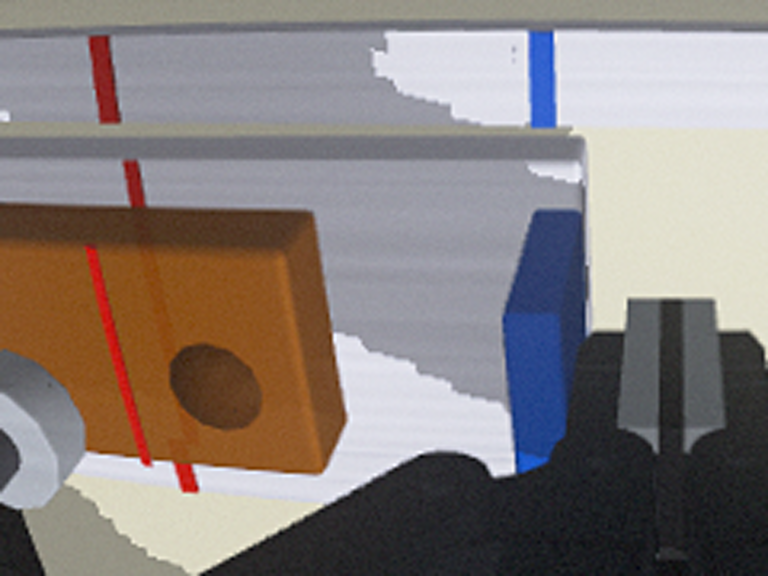

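That was the 11th picture. Line on plate at crop (133,183), red mark (104,80), blue mark (542,80), tab's outer lower edge x≈584. Computing numerically.

Run:
```python
from h import *
import pickle
c=pickle.load(open("w6.pkl","rb"));L=lambda u,v:np.array([u,v])/3.2+[69.65,169.65]
for n,uv,z in[("redmark",L(104,80),.028),("red rail near",L(109,122),.028),("blue",L(542,80),.028),("line plate",L(133,183),.034),("spec1",L(92,248),.052),("spec2",L(147,463),.052),("tab plate end",L(584,150),.034)]:print(n,inv(c,uv,z))
```

```text
redmark [-0.0418 -0.0012]
red rail near [-0.0339 -0.0014]
blue [-0.0415  0.0793]
line plate [-0.0245  0.0053]
spec1 [-0.0202  0.0057]
spec2 [0.0231 0.006 ]
tab plate end [-0.0317  0.0865]
```

Request:
play_rows([
  {"translation": [0,-0.003,0],"spin": 0},
  {"translation": [0,-0.003,0],"spin": 0},
  {"translation": [0,0,0],"spin": 0},
  {"translation": [0,0,0],"spin": 0},
])

```text
time: 10.75
tool_pos: [0.5421, 0.1138, 0.0461]
tcp_rot: [0.162, 3.137, -0.0]
wrist_force: [0.1, 0.7, 0.3]
width: -0.004
```

```bash
cat > m.py <<'E'
from h import *
gp();c=bot.get_calibration("wrist");im=bot.read_camera("wrist");cv2.imwrite("pics/w7.png",im)
a=im.astype(int);R=a[...,2]-np.maximum(a[...,0],a[...,1]);B=a[...,0]-a[...,2]
def rowx(M,v,x0,x1,t):
    w=np.clip(M[v,x0:x1]-t,0,None); return (w*np.arange(x0,x1)).sum()/w.sum() if w.sum() else np.nan
for n,M,rows,z,x0,x1 in[("red rail",R,range(183,206,4),.028,90,140),("blue rail",B,range(183,206,4),.028,220,290),("plate line",R,range(222,233,3),.034,95,150)]:
    us=[rowx(M,v,x0,x1,45) for v in rows]; print(n,np.round(us,1),[inv(c,(u,v),z)[1] for u,v in zip(us,rows) if u==u])
E
python3 m.py
```

```text
t 10.75 gauge -0.0019 0.0945 z 0.0461 rot [ 0.162  3.137 -0.   ] F [0.1 0.7 0.3] w -0.0
red rail [109.1 109.6 110.2 110.4 111.2 111.7] [np.float64(-0.0013), np.float64(-0.0013), np.float64(-0.0012), np.float64(-0.0015), np.float64(-0.0013), np.float64(-0.0014)]
blue rail [250.3 250.3 250.3 250.3 250.5 250.4] [np.float64(0.0793), np.float64(0.0793), np.float64(0.0793), np.float64(0.0792), np.float64(0.0793), np.float64(0.0792)]
plate line [111.5 111.7 112.5 112.8] [np.float64(0.0001), np.float64(-0.0002), np.float64(0.0), np.float64(-0.0001)]
```

Request:
play_rows([
  {"translation": [0,-0.0012,0],"spin": 0},
  {"translation": [0,0,0],"spin": 0},
  {"translation": [0,0,0],"spin": 0},
])

```text
time: 11.1
tool_pos: [0.542, 0.1128, 0.0461]
tcp_rot: [0.162, 3.137, 0.0]
wrist_force: [-0.1, 2.0, 0.6]
width: 0.002
```

```bash
python3 m.py
```

```text
t 11.1 gauge -0.0019 0.0935 z 0.0461 rot [0.162 3.137 0.   ] F [-0.1  2.   0.6] w 0.0
red rail [110.5 110.9 111.5 112.2 112.4 113.2] [np.float64(-0.0013), np.float64(-0.0014), np.float64(-0.0013), np.float64(-0.0012), np.float64(-0.0014), np.float64(-0.0013)]
blue rail [252.3 252.3 252.3 252.2 252.3 252.4] [np.float64(0.0794), np.float64(0.0793), np.float64(0.0793), np.float64(0.0793), np.float64(0.0793), np.float64(0.0793)]
plate line [111.5 111.7 112.5 112.8] [np.float64(-0.0009), np.float64(-0.0011), np.float64(-0.0009), np.float64(-0.001)]
```

Line and marks agree within about 0.3 mm. I'll retreat, rise and return to the knob.

Request:
play_rows([
  {"translation": [0,0.02,0],"spin": 0},
  {"translation": [0,0.04,0],"spin": 0},
  {"translation": [0,0.03,0],"spin": 0},
  {"translation": [0,0,-0.045],"spin": 0},
  {"translation": [0,0,-0.045],"spin": 0},
])

```text
time: 11.65
tool_pos: [0.5488, 0.2022, 0.134]
tcp_rot: [-0.158, -3.131, 0.005]
wrist_force: [0.8, -0.1, -0.2]
width: 0.003
```

Request:
play_rows([
  {"translation": [0,0,-0.045],"spin": 0},
  {"translation": [0,0,-0.045],"spin": 0},
  {"translation": [0,0,-0.045],"spin": 0},
  {"translation": [0,0,-0.045],"spin": 0},
  {"translation": [0,0,-0.045],"spin": 0},
], jaw=1)

```text
time: 12.15
tool_pos: [0.5506, 0.2015, 0.3625]
tcp_rot: [-0.162, -3.137, 0.002]
wrist_force: [0.3, 0.8, -0.2]
width: 0.849
```

Request:
play_rows([
  {"translation": [0,-0.045,-0.01],"spin": 0},
  {"translation": [0,-0.045,0],"spin": 0},
  {"translation": [0,-0.045,0],"spin": 0},
  {"translation": [0,-0.045,0],"spin": 0},
  {"translation": [0,0,0],"spin": 0},
])

```text
time: 12.65
tool_pos: [0.5316, 0.018, 0.3708]
tcp_rot: [-0.171, -3.136, 0.005]
wrist_force: [0.4, 0.9, -0.6]
width: 0.999
```

```bash
cat > k.py <<'E'
from h import *
gp();s=bot.read_state();print(s["tool_pos"]);c=bot.get_calibration("wrist");im=bot.read_camera("wrist");a=im.astype(int)
m=(a[...,2]-np.maximum(a[...,0],a[...,1])>90).astype(np.uint8)
n,l,s,ce=cv2.connectedComponentsWithStats(m)
for i in range(1,n):
    if s[i,4]>200:print(s[i],ce[i].round(1))
p=np.load("g.npy")
for A in(0,.12,1.0,1.13,1.25):print(A,fish(c,g2w(p,[-.03-.095*np.cos(np.pi/4+A),0,.205+.095*np.sin(np.pi/4+A)])).round(1))
print("foot/line",fish(c,g2w(p,[-.0415,0,.028])).round(1))
cv2.imwrite("pics/k.png",im)
E
python3 k.py
```

```text
t 12.65 gauge -0.0015 -0.0019 z 0.3708 rot [-0.171 -3.136  0.005] F [ 0.4  0.9 -0.6] w 1.0
[0.53164383 0.01800724 0.37079417]
[ 199   56   50   51 2010] [223.5  81.2]
[266 215  35  33 909] [283.4 231. ]
0 [[282.5  90.8]]
0.12 [[282.5 102.2]]
1.0 [[282.  216.1]]
1.13 [[281.9 229.8]]
1.25 [[281.8 240.4]]
foot/line [[281.1 134.5]]
```

Request:
play_rows([
  {"translation": [-0.004,0.002,0.03],"spin": 0},
  {"translation": [0,0,0.035],"spin": 0},
  {"translation": [0,0,0.034],"spin": 0},
  {"translation": [0,0,0],"spin": 0},
  {"translation": [0,0,0],"spin": 0},
])

```text
time: 13.2
tool_pos: [0.5364, 0.0255, 0.2717]
tcp_rot: [-0.16, -3.136, 0.0]
wrist_force: [-0.3, 0.5, 0.2]
width: 1.002
```

Request:
play_rows([
  {"translation": [0,0,0],"spin": 0},
  {"translation": [0,0,0],"spin": 0},
  {"translation": [0,0,0],"spin": 0},
  {"translation": [0,0,0],"spin": 0},
  {"translation": [0,0,0],"spin": 0},
], jaw=-1, force=20)

```text
time: 13.7
tool_pos: [0.5372, 0.0188, 0.2749]
tcp_rot: [0.162, 3.135, -0.019]
wrist_force: [-4.4, -17.1, 8.1]
width: 0.313
```

```bash
python3 k.py
```

```text
t 13.7 gauge 0.0039 -0.0004 z 0.2749 rot [ 0.162  3.135 -0.019] F [ -4.4 -17.1   8.1] w 0.31
[0.53720052 0.01880843 0.2748717 ]
[ 180   40   63   62 3037] [211.3  70.7]
[ 250  275   58   53 2341] [277.8 301.5]
0 [[282.3  70.2]]
0.12 [[282.   88.4]]
1.0 [[279.7 280.1]]
1.13 [[279.5 298.3]]
1.25 [[279.4 310.7]]
foot/line [[282.1 136.8]]
```

Request:
play_rows([
  {"translation": [0,-0.003,0],"spin": 0},
  {"translation": [0,-0.003,0],"spin": 0},
  {"translation": [0.0103,0,-0.0031],"spin": 0},
  {"translation": [0.0106,0,-0.0019],"spin": 0},
  {"translation": [0.0108,0,-0.0007],"spin": 0},
])

```text
time: 14.25
tool_pos: [0.5052, 0.0221, 0.2796]
tcp_rot: [0.162, 3.133, 0.0]
wrist_force: [3.5, 1.0, 4.2]
width: 0.312
```

Request:
play_rows([
  {"translation": [0.0107,0,0.0005],"spin": 0},
  {"translation": [0.0107,0,0.0018],"spin": 0},
  {"translation": [0.0103,0,0.0029],"spin": 0},
  {"translation": [0.01,0,0.0041],"spin": 0},
])

```text
time: 14.65
tool_pos: [0.4621, 0.027, 0.2688]
tcp_rot: [0.161, 3.137, 0.002]
wrist_force: [1.3, 2.3, 3.5]
width: 0.31
```

Request:
play_rows([
  {"translation": [0.0094,0,0.0051],"spin": 0},
  {"translation": [0.0088,0,0.0063],"spin": 0},
  {"translation": [0.0081,0,0.0071],"spin": 0},
  {"translation": [0,0,0],"spin": 0},
])

```text
time: 15.05
tool_pos: [0.4341, 0.0302, 0.248]
tcp_rot: [-0.161, -3.133, -0.003]
wrist_force: [-1.6, 6.3, 1.7]
width: 0.307
```

```bash
python3 k.py
```

```text
t 15.05 gauge -0.0998 -0.0008 z 0.248 rot [-1.610e-01 -3.133e+00 -3.000e-03] F [-1.6  6.3  1.7] w 0.31
[0.43414413 0.03015261 0.24799747]
[ 174  125   64   65 3293] [205.6 157.2]
[ 250  290   60   55 2491] [279.8 317.7]
0 [[280.8 311.7]]
0.12 [[280.7 336.7]]
1.0 [[279.1 456.4]]
1.13 [[278.9 460.4]]
1.25 [[278.7 461.6]]
foot/line [[278.9 227.6]]
```

Request:
play_rows([
  {"translation": [0.002,0,0.002],"spin": 0},
  {"translation": [0.002,0,0.002],"spin": 0},
  {"translation": [0,0,0],"spin": 0},
])

```text
time: 15.4
tool_pos: [0.4332, 0.0303, 0.2466]
tcp_rot: [0.161, 3.136, 0.003]
wrist_force: [0.5, 4.5, 7.9]
width: 0.309
```

Request:
play_rows([
  {"translation": [0.002,0,0.002],"spin": 0},
  {"translation": [0.001,0,0.001],"spin": 0},
  {"translation": [0,0,0],"spin": 0},
])

```text
time: 15.7
tool_pos: [0.4333, 0.0303, 0.2465]
tcp_rot: [0.161, 3.128, 0.002]
wrist_force: [3.7, 3.4, 14.1]
width: 0.309
```

```bash
python3 k.py
```

```text
t 15.7 gauge -0.1006 -0.0007 z 0.2465 rot [1.610e-01 3.128e+00 2.000e-03] F [ 3.7  3.4 14.1] w 0.31
[0.43328698 0.03030264 0.24647448]
[ 173  123   65   66 3330] [205.2 155.6]
[ 250  291   60   55 2514] [279.7 318.3]
0 [[280.7 315.8]]
0.12 [[280.6 340.8]]
1.0 [[279.  457.9]]
1.13 [[278.8 461.6]]
1.25 [[278.6 462.5]]
foot/line [[278.8 226.1]]
```

The lever is against its lower stop: the reaction has risen to 14 N and the TCP no longer advances. Releasing and lifting away.

Request:
play_rows([
  {"translation": [0,0,0],"spin": 0},
  {"translation": [0,0,0],"spin": 0},
  {"translation": [0,0,0],"spin": 0},
  {"translation": [0,0,0],"spin": 0},
  {"translation": [0,0,0],"spin": 0},
], jaw=1)

```text
time: 16.25
tool_pos: [0.4294, 0.0296, 0.2421]
tcp_rot: [-0.162, -3.136, 0.0]
wrist_force: [-0.1, 0.6, -0.5]
width: 1.005
```

Request:
play_rows([
  {"translation": [0,0,-0.02],"spin": 0},
  {"translation": [0,0,-0.04],"spin": 0},
  {"translation": [0,0,-0.04],"spin": 0},
  {"translation": [0,0,-0.04],"spin": 0},
  {"translation": [0,0.03,0],"spin": 0},
])

```text
time: 16.75
tool_pos: [0.4357, 0.058, 0.3898]
tcp_rot: [0.167, 3.126, -0.001]
wrist_force: [1.2, 0.3, -0.3]
width: 0.996
```

Request:
play_rows([
  {"translation": [0,0.04,0],"spin": 0},
  {"translation": [0,0.04,0],"spin": 0},
  {"translation": [0,0.03,0],"spin": 0},
  {"translation": [0,0,0],"spin": 0},
  {"translation": [0,0,0],"spin": 0},
])

```text
time: 17.25
tool_pos: [0.4442, 0.1692, 0.3823]
tcp_rot: [-0.159, -3.136, 0.002]
wrist_force: [0.1, -0.8, 0.5]
width: 1.001
```

```bash
python3 k.py
python3 - <<'E'
import cv2
a=cv2.imread("pics/k.png")[160:320,60:340]
cv2.imwrite("pics/kc.png",cv2.resize(a,None,fx=2.8,fy=2.8,interpolation=cv2.INTER_CUBIC))
E
```

```text
t 17.25 gauge -0.1054 0.1385 z 0.3823 rot [-1.590e-01 -3.136e+00  2.000e-03] F [ 0.1 -0.8  0.5] w 1.0
[0.44419531 0.16919222 0.38234677]
[ 124  126   42   47 1523] [144.  148.8]
[110 203  29  30 692] [124.  217.2]
0 [[124.9 217.5]]
0.12 [[122.7 229.5]]
1.0 [[130.8 314. ]]
1.13 [[134.7 321.7]]
1.25 [[138.5 327.2]]
foot/line [[194.  198.5]]
```

View pics/kc.png

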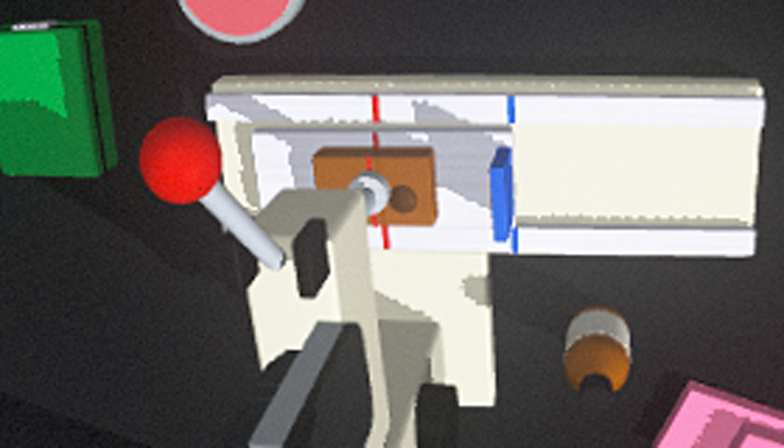

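The lever matches angle 0: the knob is at (124,217) against a predicted (125,217.5). The carriage line meets the red marks, the tab is level with the blue marks, and the foot is on the specimen.

```bash
python3 -c "
from workcell import bot
print(bot.finish_job())"
```

```text
the job is handed in; nothing more can be done
None
```

The measurement is done and handed in at about 17 s. The foot rests on the middle of the specimen with the lever fully down.

- **Raising:** I gripped the knob and swung the lever up its arc until it met the upper stop. It stayed up at the full 1.13 rad when I checked again later.
- **Pushing:** I pushed the carriage by its blue tab with the shut fingers. Its red line ended about 0.3 mm from the index marks, measured with the wrist camera before I lowered the lever.
- **Lowering:** I swung the lever down until it met the lower stop (14 N reaction, no further movement), then let go and moved clear.
- **Last check:** The final picture shows the lever at angle 0, within 1 pixel, and the line and tab still on their marks. The wrist force is near zero. The green box, dish and oil bottle were never approached.

Two readings disagreed with what I expected:
- **Starting lever angle:** it first read about 0.12 rad instead of 0. Whether that was real or a measurement error was not settled, and it made no difference to the moves.
- **Second grip:** it began about 6 mm off-centre, giving a 17 N sideways force. I corrected this before lowering the lever.

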